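# Reset the tripped lamp button by feel and switch the stall back on

## Robot

A 6-joint arm with a two-finger parallel gripper is mounted at the origin on the work surface. World frame = base frame: x ahead of the robot, y to its left, z up, the work surface at z = 0. Lengths are in m, angles in rad, forces in N, time in s.
With the tool pointing down it reaches from about 0.375 to 0.9 m from the base axis. Payload 3.1 kg.
Tool frame: the origin (TCP) lies at the centre of the arm's flange, where the gripper is bolted on; the fingertips stand 182 mm ahead of it and the grasp point (between the pads) lies 164 mm ahead of it; z points along the fingers, y is the line along which they close (so a half turn about z gives the same grasp; the last joint's range is limited). The gripper opens to 87 mm and grips with 3 to 60 N. Pads are 19 mm wide; open, the fingers measure 117 mm over their backs; the gripper's body (75 mm by 190 mm) begins 51 mm behind the grasp point.
Start: joints at [1.143, 0.527, 1.433, -0, 1.181, -0.178], TCP at [0.154, 0.606, 0.405] pointing down, gripper open.
Joint ranges: [-3.08, 3.08], [-0.75, 2.2], [0.22, 2.44], [-1.43, 4.57], [0, 2.65], [-2.85, 2.85]. Speed limits (rad/s): [2.79, 2.79, 3.14, 3.14, 3.14, 3.14].

## Interface

Orientations are given as a unit quaternion [x, y, z, w].
In Python, from rig import * gives the robot as it stands.
- The arm moves only by the tool move_arm, never from a script. Its argument "commands" is a list that holds one entry, the list of rows, each a list of 6 numbers: the shift along the tool's x, y, z in units of 40 mm (1.0 is 40 mm), then the turn, a rotation vector about the tool's x, y, z in rad. A call has 1 to 12 rows; each row is the pose to reach, as a shift and turn from the pose commanded when the call began, along the tool's axes at that moment; what a row does not reach only later rows make up. A row lasts 1/8 s, in which the tool goes at most 62.5 mm and 10.7 degrees, less where a joint would pass 70% of its speed; a pose out of reach is approached as far as the arm can. A call with a gripper value outside its range is refused whole. "claw" is the closure, from -1 (fully open) to 1 (shut), so that 0 is half open, set as the call begins (left out, the last holds). The fingers move at their own pace and stop on an object; "squeeze" is the grip in N (left out, the last holds). Time passes only in rows, so rows that repeat a pose let the fingers close. It gives the time, the measured TCP pose, the force, the opening and the grip force at its end, in the units of the state.
- get_obs(): the state, without advancing time (a new reading comes with each control period).
- camera(name): name is "scene" or "top" or "wrist"; returns a dict with "pixels" (480x640x3 uint8, blue, green, red), "range_z" (480x640 float32, m along the optical axis (not along the pixel's ray), 0 where there is no reading), "camera_matrix" (3x3 intrinsics, pixels), "D" ([k1, k2, p1, p2, k3] as OpenCV has them; the pictures are not rectified), "extrinsics" (4x4, takes a point from world to camera coordinates). Camera axes: x right, y up, looking along -z (the intrinsics and any distortion apply to the point x, -y, -z); pixel columns grow to the right and rows downward; lengths in m; the calibration is good to about 2 mm. A picture is of the moment at which its call begins.
- hand_in(): hands the job in; it is judged then, once.
The state is a dict: "time": time; "q": joint angles; "joint_velocities": joint speeds; "joint_torque": joint torques, N m; "position": TCP position; "tool_rot": TCP orientation; "ft_force": force on the tool from outside, world axes, zero at the start; "moment": the same for the moment, N m; "grip_width": finger opening in m; "grip_force": force on a finger pad.
Only numpy, scipy, OpenCV 4.12 (cv2) and the standard library are available. Lean on these libraries where they do the work, as an engineer would, in place of code of your own. Each camera call takes 0.05 s, during which the arm holds its last target. There are 200 camera calls.

## Task

The stall's lamps are out: one of the four green buttons on the grey power box has tripped. Feel for it by pressing the buttons slowly and gently, never with more than 15 N: the tripped one stiffens, snaps and stays down, while a button that is still soft after about 5 mm is sound and must be let up again, never pushed home. Once it has snapped in, swing the red main lever fully over, away from the robot, let go, and leave the wares around undisturbed.

Things in the scene. Friction and masses are not known exactly. Their poses are not given: they have to be found in the camera images.
- power_box: Grey steel power box for the stall's lamps, screwed to the counter: 140 mm (its x) by 360 mm (its y), 60 mm high. Origin at the centre of its underside; its -x side faces the robot, z up. On its top, on a yellow strip along y, are four identical round green pushbuttons, and at its +y end the red-knobbed main lever.
- place_1 (a point): Point on the axis of button 1 of 4 (counted from the end away from the lever, 55 mm apart), at the height of the box's flat top. Every button is a green cap 28 mm across that moves straight down in a black collar 38 mm across, 14 mm proud of the collar. The cap's top is somewhere 18 to 34 mm above this point: each sits at its own height, which is not measured.
- place_2 (a point): Point on the axis of button 2 of 4 (counted from the end away from the lever, 55 mm apart), at the height of the box's flat top. Same make as button 1. A sound button is soft: about 1 N at first touch, then only 0.35 N more per mm; it springs back when let go. Its travel is 9 mm, and beyond about 6 mm it begins to push its trip tab.
- place_3 (a point): Point on the axis of button 3 of 4 (counted from the end away from the lever, 55 mm apart), at the height of the box's flat top. Same make as button 1. The tripped button stiffens to about 7 N within 2 mm of travel, then breaks over: past 4 mm it stops resisting, pulls itself down and stays about 7 mm lower, against a hard stop.
- place_4 (a point): Point on the axis of button 4 of 4 (counted from the end away from the lever, 55 mm apart), at the height of the box's flat top. Same make as button 1. Which of the four is the tripped one changes every time and cannot be seen.
- lever_pivot (a point): Axis of the main lever, 22 mm above the box's top, 120 mm from the box's middle towards its +y. The lever is a steel rod 10 mm thick and 80 mm long on this axis (parallel to the box's y) with a red ball 26 mm across at its end; the 70 x 50 mm block under it is 25 mm high.
- lever_tip (a point): Centre of the red ball at the end of the main lever.
- lever (a joint): Angle of the main lever (rad): 0 = off, leaning 0.5 rad from upright to the box's -x (towards the robot); 1.0 = on, leaning 0.5 rad to the box's +x; it stays where it is left and moves with 1 to 2 N at its rod. Until the tripped button has snapped in, a steel bolt across its path stops it at about 0.2; the snapped-in button holds the bolt drawn aside.
- trip_1 (a joint): Trip tab inside one of the three sound buttons (not told which): 0 armed; it is pushed down, and stays down, when that button is pushed further than about 6 mm; up to 3 mm (0.003) with the button fully home.
- trip_2 (a joint): Trip tab inside one of the three sound buttons (not told which): 0 armed; it is pushed down, and stays down, when that button is pushed further than about 6 mm; up to 3 mm (0.003) with the button fully home.
- trip_3 (a joint): Trip tab inside one of the three sound buttons (not told which): 0 armed; it is pushed down, and stays down, when that button is pushed further than about 6 mm; up to 3 mm (0.003) with the button fully home.
- mug_brown: Loose ware, not to be disturbed: terracotta-brown mug, 76 mm across, 85 mm high, handle to its own +y. Origin at the centre of its underside.
- mug_cream: Loose ware, not to be disturbed: cream-white mug, 76 mm across, 85 mm high, handle to its own +y. Origin at the centre of its underside.
- tumbler: Loose ware, not to be disturbed: dark blue drinking tumbler, 68 mm across, 100 mm high. Origin at the centre of its underside.
- jam_jar: Loose ware, not to be disturbed: amber glass jam jar with white cap, 60 mm across, 75 mm high. Origin at the centre of its underside.
- tea_tin: Loose ware, not to be disturbed: green tea tin with brass lid, 72 x 52 mm, 72 mm high. Origin at the centre of its underside.
- screwdriver: Loose, not to be disturbed: screwdriver lying on the counter, along its own x, about 200 mm long.
- twine_spool: Loose ware, not to be disturbed: wooden spool, 50 mm across, 40 mm high. Origin at the centre of its underside.

How it is judged:
At the end, for the whole second after the job is handed in: The main lever is swung over to on (beyond 0.85 of its 1.0 rad, which the bolt allows only with the tripped button snapped in), no sound button has been pushed home (every trip tab less than 1 mm down), and no ware has moved 20 mm or more (value of joint lever above 0.85 rad and value of joint each of trip_1, trip_2, trip_3 below 0.001 m and distance of each of mug_brown, mug_cream, tumbler, jam_jar, tea_tin, screwdriver, twine_spool from where it was at the start of the episode below 0.02 m); the robot touches nothing.
It fails at once if a sound (soft) button is pushed home, its trip tab down by more than 1 mm (value of joint any of trip_1, trip_2, trip_3 above 0.001 m).
It fails at once if the fingers press on a button, or on anything but the box and its lever, with more than 15 N (contact force between the fingers and anything else above 15 N and contact force between the fingers and power_box below 1 N).
It fails at once if a ware or the screwdriver is moved by more than 20 mm (distance of any of mug_brown, mug_cream, tumbler, jam_jar, tea_tin, screwdriver, twine_spool from where it was at the start of the episode above 0.02 m).
It also fails if it takes over 70 s, if anything falls off the work surface, if the arm or the gripper's body presses on something with over 40 N, if the wrist force passes 120 N, or if a joint passes its speed limit or range.

## Working session

There is one attempt and no reset: what is moved stays moved. The work goes in short steps, Python scripts to look and compute and a tool call to move; the robot and the scene stay as the last step left them, time stands still between calls to the robot, and variables do not carry over. Pictures are saved under pics/ and viewed, at most 10 in all, crops included, and the job is handed in when it is done.

Besides the shell and the picture viewer there is one more tool, called after ">>>" in YAML: its name, and indented under it one key for each argument. move_arm: Moves the arm, as the interface text tells. Its arguments: {"type":"object","properties":{"commands":{"type":"array","items":{"type":"array","items":{"type":"array","items":{"type":"number"}}}},"claw":{"type":"number"},"squeeze":{"type":"number"}},"required":["commands"]}

```bash
mkdir -p pics; ls; cat > h.py <<'E'
from rig import *
import numpy as np, cv2
def world(c):
    """HxWx3 world points from depth"""
    z=c["range_z"]; h,w=z.shape
    uv=np.stack(np.meshgrid(np.arange(w),np.arange(h)),-1).reshape(-1,1,2).astype(float)
    n=cv2.undistortPoints(uv,np.array(c["camera_matrix"]),np.array(c["D"],float)).reshape(h,w,2)
    p=np.stack([n[...,0]*z,-n[...,1]*z,-z],-1)
    E=np.array(c["extrinsics"]); 
    return (p-E[:3,3])@E[:3,:3]
E
python3 - <<'E'
from h import *
import pickle
o=get_obs();print(o)
for n in("top","scene"):
    c=camera(n);cv2.imwrite(f"pics/{n}0.png",c["pixels"]);pickle.dump(c,open(n+"0.pkl","wb"))
    print(n,np.array(c["extrinsics"]).round(3).tolist(),c["D"],(c["range_z"]>0).mean())
E
```

```text
pics
{'time': 0.0, 'q': array([ 1.14350893e+00,  5.28452593e-01,  1.43388286e+00, -2.33233339e-05,
        1.18139634e+00, -1.78501197e-01]), 'joint_velocities': array([-9.39170245e-04, -3.15571456e-06, -6.56899840e-04,  3.73278945e-04,
       -6.36794026e-04,  2.06129518e-04]), 'joint_torque': array([ 1.34028818e-05, -4.40042746e+01, -1.76590151e+01,  6.33536372e-02,
        5.83273871e-02, -1.83870620e-04]), 'position': array([0.15372422, 0.6054501 , 0.40378574]), 'tool_rot': array([ 1.24068071e-01,  9.92273133e-01, -1.02409612e-03, -3.08742411e-04]), 'ft_force': array([-0.36879473, -1.2160415 , -0.4723933 ]), 'moment': array([-0.04804002,  0.01049825,  0.01290634]), 'grip_force': 0.0, 'grip_width': 0.08690668930162088}
top [[-0.001, -1.0, -0.003, 0.043], [0.996, -0.002, 0.087, -0.541], [-0.087, -0.003, 0.996, -0.926], [0.0, 0.0, 0.0, 1.0]] [0.00087582 0.         0.         0.         0.        ] 0.9959602864583333
scene [[-0.806, 0.592, -0.009, 0.415], [-0.453, -0.608, 0.651, 0.222], [0.38, 0.529, 0.759, -1.173], [0.0, 0.0, 0.0, 1.0]] [-0.0984115  0.         0.         0.         0.       ] 0.9959602864583333
```

View pics/top0.png

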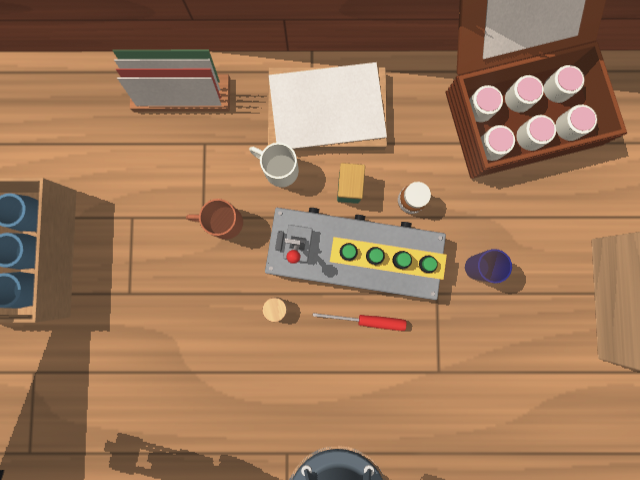

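View pics/scene0.png

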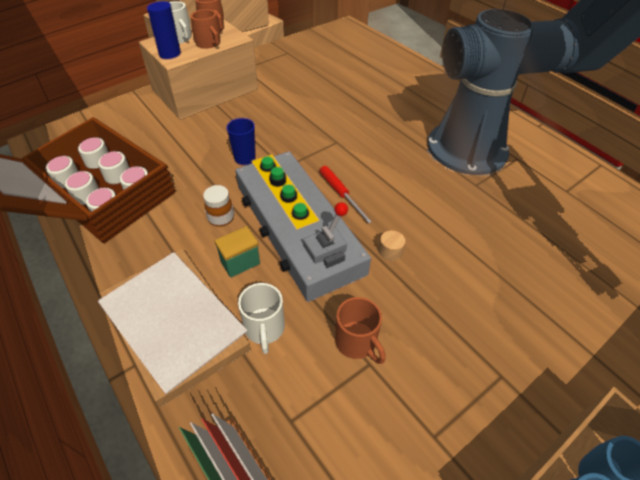

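The top view shows the box at about (267–447, 210–300), with the green buttons at (429,264), (402,260), (376,256) and (348,252) for 1 to 4. The red ball is at (293,257), and the wares surround the box. The scene view agrees with this.

```bash
python3 - <<'E'
from h import *
import pickle
for n in("top","scene"):
    c=pickle.load(open(n+"0.pkl","rb"));P=world(c);im=c["pixels"];hsv=cv2.cvtColor(im,cv2.COLOR_BGR2HSV)
    H,S,V=[hsv[...,i].astype(int) for i in range(3)]
    print(n)
    for nm,m in(("green",(H>45)&(H<80)&(S>120)&(V>60)),("red",((H<5)|(H>175))&(S>180)&(V>120)),("yellow",(H>22)&(H<32)&(S>150)&(V>150))):
        k,l,st,ce=cv2.connectedComponentsWithStats(m.astype(np.uint8))
        for i in range(1,k):
            if st[i,4]<25: continue
            q=P[l==i]
            if abs(np.median(q[:,0])-.5)>.2 or abs(np.median(q[:,1]))>.3: continue
            t=q[q[:,2]>np.percentile(q[:,2],98)-.004]
            print(nm,ce[i].round(1),st[i,4],"med",np.median(q,0).round(4),"top",t.mean(0).round(4),len(t))
    # box-top plane
    m=(S<40)&(P[...,2]>.05)&(P[...,2]<.07)&(abs(P[...,0]-.5)<.15)&(abs(P[...,1])<.3)
    m=cv2.morphologyEx(m.astype(np.uint8),cv2.MORPH_OPEN,np.ones((3,3)))
    q=P[m>0];print("box z",np.median(q[:,2]),cv2.minAreaRect(q[:,:2].astype(np.float32)))
    # any tall items near box
    r=(P[...,2]>.02)&(abs(P[...,0]-.5)<.25)&(abs(P[...,1])<.35)
    k,l,st,ce=cv2.connectedComponentsWithStats(r.astype(np.uint8))
    for i in range(1,k):
        if st[i,4]>80:
            q=P[l==i];print("obj",ce[i].round(),q[:,:2].min(0).round(3),q[:,:2].max(0).round(3),q[:,2].max().round(3))
E
```

```text
top
green [348.6 251.2] 147 med [ 0.5164 -0.0233  0.0796] top [ 0.5152 -0.0228  0.0803] 106
green [375.7 255.2] 153 med [ 0.5079 -0.077   0.085 ] top [ 0.5068 -0.0739  0.1053] 92
green [403.3 259.2] 159 med [ 0.4995 -0.1301  0.0915] top [ 0.4982 -0.1295  0.1025] 89
green [429.  263.6] 161 med [ 0.49   -0.1842  0.0806] top [ 0.49   -0.1833  0.0895] 110
red [292.6 256.3] 115 med [0.5017 0.085  0.1657] top [0.4997 0.0839 0.1833] 51
red [382.5 322.4] 484 med [ 0.3691 -0.0969  0.0239] top [ 0.3679 -0.0971  0.0345] 220
yellow [384.9 256.7] 1169 med [ 0.5073 -0.0993  0.061 ] top [ 0.5054 -0.0967  0.0672] 712
box z 0.06010209583284412 ((0.5139003992080688, -0.03738097846508026), (0.35905277729034424, 0.13950787484645844), 80.96023559570312)
obj [485. 156.] [ 0.458 -0.35 ] [0.75 0.04] 0.97
obj [288. 159.] [ 0.458 -0.11 ] [0.75  0.186] 0.97
obj [351. 182.] [ 0.458 -0.057] [0.701 0.04 ] 0.97
obj [414. 197.] [ 0.458 -0.192] [0.659 0.04 ] 0.97
obj [216. 218.] [0.458 0.04 ] [0.623 0.316] 0.97
obj [356. 253.] [ 0.419 -0.225] [0.612 0.149] 0.97
obj [491. 266.] [ 0.452 -0.341] [0.519 0.04 ] 0.97
obj 
[... 775 characters left out ...]
 0.0654] 73
yellow [288.1 181.4] 36 med [ 0.4858 -0.1145  0.0629] top [ 0.5009 -0.0854  0.0857] 7
box z 0.06000342357313758 ((0.5170552730560303, -0.03776457905769348), (0.361579030752182, 0.13826985657215118), 81.06881713867188)
obj [242. 138.] [ 0.455 -0.344] [ 0.522 -0.272] 0.104
obj [302. 223.] [ 0.42  -0.225] [0.615 0.15 ] 0.17
obj [156. 179.] [ 0.684 -0.35 ] [ 0.75  -0.278] 0.094
obj [334. 178.] [ 0.354 -0.147] [ 0.383 -0.046] 0.031
obj [218. 203.] [ 0.607 -0.192] [ 0.666 -0.134] 0.079
obj [238. 248.] [ 0.628 -0.059] [ 0.703 -0.001] 0.076
obj [392. 242.] [0.375 0.106] [0.426 0.156] 0.044
obj [261. 312.] [0.666 0.072] [0.75  0.186] 0.088
obj [360. 328.] [0.551 0.206] [0.627 0.318] 0.087
```

```bash
cat >> h.py <<'E'
from scipy.spatial.transform import Rotation as R
a=np.radians(9.0); C=np.array([.5155,-.0376]); BX=np.array([np.cos(a),-np.sin(a)]); BY=np.array([np.sin(a),np.cos(a)])
def box(x,y): return C+x*BX+y*BY
def goal_rot(): # tool y along box x, z down
    y=np.r_[BX,0]; z=np.array([0,0,-1.]); return R.from_matrix(np.stack([np.cross(y,z),y,z],1))
def delta(xy,ztip,rot=None):
    o=get_obs(); r=R.from_quat(o["tool_rot"]); g=rot or goal_rot()
    d=r.inv().apply(np.r_[xy,ztip+.182]-o["position"])/.04
    print("shift",d.round(3),"turn",(r.inv()*g).as_rotvec().round(4),"F",o["ft_force"].round(2))
E
python3 - <<'E'
from h import *
import pickle
delta((.42,.25),.22);delta((.42,.25),.22)
delta(box(-.002,-.148),.15)
print([box(-.002,-.148+.055*i).round(4).tolist() for i in range(4)])
c=pickle.load(open("top0.pkl","rb"));P=world(c)
for u,v in((429,264),(403,259),(376,255),(348.5,251)):
    u=int(u);print(P[v-3:v+4,u-3:u+4].reshape(-1,3).mean(0).round(4) if 0 else np.median(P[int(v)-2:int(v)+3,u-2:u+3].reshape(-1,3),0).round(4))
E
```

```text
shift [-8.64  -6.974  0.057] turn [-1.8000e-03  1.1000e-03  1.4791e+00] F [-0.86 -0.23  0.04]
shift [-8.64  -6.974  0.057] turn [-1.8000e-03  1.1000e-03  1.4791e+00] F [-0.86 -0.23  0.04]
shift [-13.015 -17.041   1.824] turn [-1.8000e-03  1.1000e-03  1.4791e+00] F [-0.86 -0.23  0.04]
[[0.4904, -0.1835], [0.499, -0.1291], [0.5076, -0.0748], [0.5162, -0.0205]]
[ 0.4898 -0.1843  0.081 ]
[ 0.4995 -0.1301  0.0915]
[ 0.5078 -0.077   0.0861]
[ 0.5164 -0.0214  0.0797]
```

>>> move_arm:
  commands:
    - [[-1.1, -0.9, 0, 0, 0, 0.18], [-2.2, -1.75, 0, 0, 0, 0.36], [-3.3, -2.6, 0, 0, 0, 0.54], [-4.3, -3.5, 0, 0, 0, 0.72], [-5.4, -4.4, 0, 0, 0, 0.9], [-6.5, -5.2, 0, 0, 0, 1.08], [-7.6, -6.1, 0, 0, 0, 1.26], [-8.64, -7.0, 0, 0, 0, 1.44], [-9.2, -8.3, 0, 0, 0, 1.479], [-9.8, -9.6, 0, 0, 0, 1.479], [-10.3, -10.9, 0, 0, 0, 1.479], [-10.8, -12.1, 0, 0, 0, 1.479]]
  claw: 1
  squeeze: 5

```text
time: 1.6
position: [0.4533, 0.0284, 0.4046]
tool_rot: [0.761, 0.649, -0.0, -0.0]
ft_force: [1.2, 0.0, -0.0]
grip_width: 0.0004
grip_force: 0.0
```

```bash
python3 - <<'E'
from h import *
delta(box(-.002,-.148),.11);print(get_obs()["grip_width"])
E
```

```text
shift [-5.086  1.748  2.814] turn [-0.0003 -0.     -0.0004] F [ 1.18  0.04 -0.02]
0.0004164898308109433
```

>>> move_arm:
  commands:
    - [[-1.3, 0.45, 0, 0, 0, 0], [-2.6, 0.9, 0, 0, 0, 0], [-3.9, 1.35, 0, 0, 0, 0], [-5.09, 1.75, 0, 0, 0, 0], [-5.09, 1.75, 1.4, 0, 0, 0], [-5.09, 1.75, 2.6, 0, 0, 0], [-5.09, 1.75, 2.81, 0, 0, 0], [-5.09, 1.75, 2.81, 0, 0, 0], [-5.09, 1.75, 2.81, 0, 0, 0]]

```text
time: 2.72
position: [0.4915, -0.1819, 0.2941]
tool_rot: [0.76, 0.65, 0.001, 0.002]
ft_force: [0.2, -0.5, 0.6]
grip_width: 0.0003
grip_force: 0.0
```

```bash
python3 - <<'E'
from h import *
delta(box(-.002,-.148),.085)
for i in range(4):
    c=camera("wrist");o=get_obs();print(o["ft_force"].round(2),o["position"].round(4))
cv2.imwrite("pics/w1.png",c["pixels"])
E
```

```text
shift [-0.041 -0.023  0.678] turn [0.0035 0.0015 0.0006] F [ 0.17 -0.46  0.58]
[ 0.2   0.61 -0.17] [ 0.4914 -0.1819  0.2942]
[ 0.27 -0.34 -0.16] [ 0.4913 -0.1819  0.2941]
[1.03 0.17 0.73] [ 0.4912 -0.1818  0.2939]
[0.48 0.19 0.31] [ 0.491  -0.1818  0.2937]
```

View pics/w1.png

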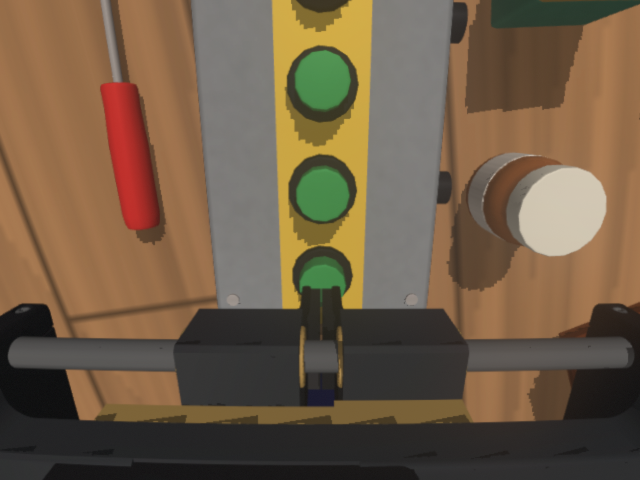

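The closed fingers are centred over button 1 (cap at 322,275), with the other caps in line at (322,193) and (322,80). I'll lower towards it.

>>> move_arm:
  commands:
    - [[0, 0, 0.4, 0, 0, 0], [0, 0, 0.6, 0, 0, 0], [0, 0, 0.7, 0, 0, 0], [0, 0, 0.7, 0, 0, 0], [0, 0, 0.7, 0, 0, 0], [0, 0, 0.7, 0, 0, 0], [0, 0, 0.7, 0, 0, 0]]

```text
time: 3.8
position: [0.4907, -0.1818, 0.2646]
tool_rot: [0.76, 0.649, 0.0, 0.0]
ft_force: [0.6, -0.0, -0.1]
grip_width: 0.0007
grip_force: 0.0
```

```bash
cat >> h.py <<'E'
def feel(n=6):
    f=[];p=[]
    for i in range(n):
        camera("wrist");o=get_obs();f.append(o["ft_force"]);p.append(o["position"])
    print("F",np.mean(f,0).round(2),"tip",(p[-1]-[0,0,.182]).round(4),"drift",(p[-1]-p[0])[2].round(5))
E
python3 -c "
from h import *
feel()"
```

```text
F [0.04 0.15 0.17] tip [ 0.4907 -0.1818  0.0824] drift -0.00013
```

>>> move_arm:
  commands:
    - [[0, 0, 0.025, 0, 0, 0], [0, 0, 0.05, 0, 0, 0], [0, 0, 0.075, 0, 0, 0], [0, 0, 0.075, 0, 0, 0], [0, 0, 0.075, 0, 0, 0], [0, 0, 0.075, 0, 0, 0]]

```text
time: 4.85
position: [0.4907, -0.1818, 0.262]
tool_rot: [0.76, 0.649, 0.0, 0.0]
ft_force: [0.1, 1.4, 6.7]
grip_width: 0.0005
grip_force: 3.0
```

```bash
python3 -c "
from h import *
feel()"
```

```text
F [-1.07  0.42  6.13] tip [ 0.4907 -0.1818  0.0799] drift -1e-05
```

Button 1 is already stiff at 6 N after about 2 mm, so it's the tripped one. I'll press on until it snaps.

>>> move_arm:
  commands:
    - [[0, 0, 0.015, 0, 0, 0], [0, 0, 0.03, 0, 0, 0], [0, 0, 0.045, 0, 0, 0], [0, 0, 0.06, 0, 0, 0], [0, 0, 0.06, 0, 0, 0], [0, 0, 0.06, 0, 0, 0]]

```text
time: 5.9
position: [0.4907, -0.1818, 0.2587]
tool_rot: [0.76, 0.649, -0.0, -0.0]
ft_force: [-0.6, 1.6, -0.4]
grip_width: 0.0003
grip_force: 0.0
```

```bash
python3 -c "
from h import *
feel()"
```

```text
F [ 0.11 -0.01 -0.09] tip [ 0.4907 -0.1818  0.0769] drift 0.00019
```

It snapped: the force fell to 0. Next is the lever, with a quick depth check of button 1 once the fingers are clear.

```bash
python3 -c "
from h import *
delta(box(-.085,.12),.137)"
```

```text
shift [ 6.657 -2.076 -1.503] turn [-0.0001 -0.      0.    ] F [-0.36 -0.27 -0.17]
```

>>> move_arm:
  commands:
    - [[0, 0, -0.8, 0, 0, 0], [0, 0, -2.0, 0, 0, 0], [0, 0, -3.2, 0, 0, 0], [1.3, -0.7, -3.2, 0, 0, 0], [2.6, -1.4, -3.2, 0, 0, 0], [3.9, -2.08, -3.2, 0, 0, 0], [5.2, -2.08, -3.2, 0, 0, 0], [6.66, -2.08, -3.2, 0, 0, 0], [6.66, -2.08, -2.0, 0, 0, 0], [6.66, -2.08, -1.5, 0, 0, 0], [6.66, -2.08, -1.5, 0, 0, 0], [6.66, -2.08, -1.5, 0, 0, 0]]

```text
time: 7.7
position: [0.4506, 0.0942, 0.3196]
tool_rot: [0.761, 0.649, 0.0, 0.0]
ft_force: [-0.1, 0.5, -0.7]
grip_width: 0.0006
grip_force: 0.0
```

```bash
python3 -c "
from h import *
c=camera('scene');P=world(c)
q=P[(abs(P[...,:2]-[.4904,-.1835])<.006).all(-1)];print('b1 z',np.median(q[:,2]))
cv2.imwrite('pics/s2.png',cv2.resize(c['pixels'][100:340,180:500],(800,600)))
delta(box(-.085,.12),.137);delta(box(.010,.12),.137);feel(3)"
```

```text
b1 z 0.07283961523348405
shift [ 0.001 -0.008  0.021] turn [ 0.0021 -0.0003 -0.0004] F [ 0.15 -0.01  0.54]
shift [2.000e-03 2.367e+00 2.600e-02] turn [ 0.0021 -0.0003 -0.0004] F [ 0.15 -0.01  0.54]
F [-0.16 -0.47  0.42] tip [0.4505 0.0941 0.1379] drift -9e-05
```

View pics/s2.png

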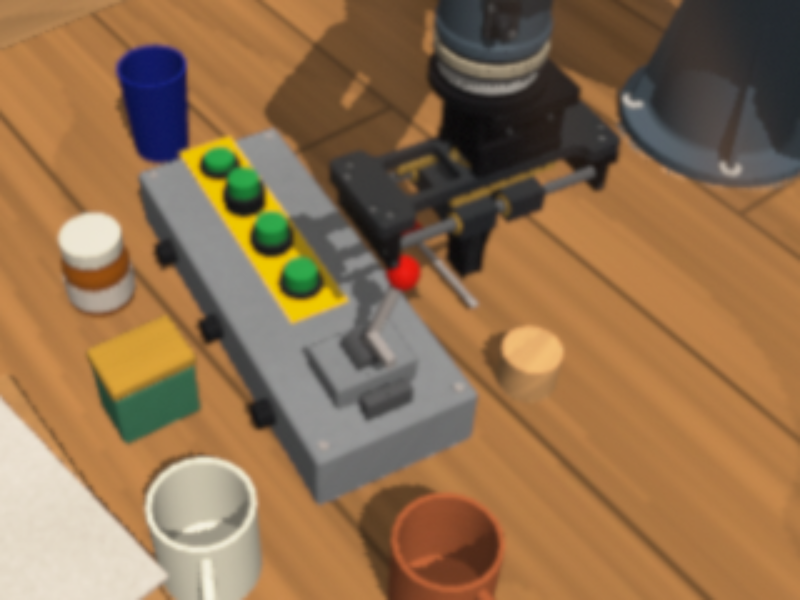

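Button 1 (220,160) is down at z = 0.073. The fingers hang on the robot side of the red ball (404,272). I'll push the lever over.

>>> move_arm:
  commands:
    - [[0, 0.2, 0, 0, 0, 0], [0, 0.4, 0, 0, 0, 0], [0, 0.6, 0, 0, 0, 0], [0, 0.8, 0, 0, 0, 0], [0, 1.0, 0, 0, 0, 0], [0, 1.2, 0, 0, 0, 0], [0, 1.4, 0, 0, 0, 0], [0, 1.6, 0, 0, 0, 0], [0, 1.75, 0, 0, 0, 0], [0, 1.9, 0, 0, 0, 0], [0, 2.0, 0, 0, 0, 0], [0, 2.0, 0, 0, 0, 0]]

```text
time: 9.4
position: [0.5295, 0.0818, 0.3188]
tool_rot: [0.76, 0.649, 0.0, 0.0]
ft_force: [0.5, 0.1, 0.0]
grip_width: 0.0008
grip_force: 0.0
```

```bash
cat >> h.py <<'E'
def ball():
    for n in("top","scene"):
        c=camera(n);P=world(c);hsv=cv2.cvtColor(c["pixels"],cv2.COLOR_BGR2HSV)
        m=((hsv[...,0]<5)|(hsv[...,0]>175))&(hsv[...,1]>180)&(hsv[...,2]>100)&(P[...,2]>.1)&(abs(P[...,1]-.085)<.06)&(abs(P[...,0]-.53)<.1)
        if m.any():
            q=np.median(P[m],0); d=q[:2]-C; print(n,m.sum(),q.round(4),"box x,y",(d@BX).round(4),(d@BY).round(4))
E
python3 -c "
from h import *
feel(4);ball();delta(box(.010,.12),.137)"
```

```text
F [0.29 0.32 0.16] tip [0.5291 0.0819 0.137 ] drift 9e-05
top 1 [0.4585 0.04   0.9703] box x,y -0.0685 0.0677
scene 145 [0.5568 0.0835 0.167 ] box x,y 0.0219 0.1261
shift [-0.004  0.382  0.   ] turn [0.0001 0.     0.0002] F [-0.57 -0.08 -0.34]
```

>>> move_arm:
  commands:
    - [[0, 0.1, 0, 0, 0, 0], [0, 0.2, 0, 0, 0, 0], [0, 0.3, 0, 0, 0, 0], [0, 0.4, 0, 0, 0, 0], [0, 0.45, 0, 0, 0, 0], [0, 0.5, 0, 0, 0, 0], [0, 0.5, 0, 0, 0, 0], [0, 0.5, 0, 0, 0, 0]]

```text
time: 10.7
position: [0.5491, 0.0787, 0.3191]
tool_rot: [0.76, 0.65, 0.0, 0.0]
ft_force: [-0.4, -1.1, 1.5]
grip_width: 0.0005
grip_force: 0.1
```

```bash
python3 -c "
from h import *
feel(4);ball();delta(box(.018,.12),.137)"
```

```text
F [-0.11  0.26 -0.44] tip [0.549  0.0787 0.1371] drift 1e-05
top 1 [0.4585 0.04   0.9703] box x,y -0.0685 0.0677
scene 145 [0.5751 0.0804 0.1605] box x,y 0.0405 0.1258
shift [-0.003  0.077  0.002] turn [ 0.0006 -0.      0.0001] F [ 0.14 -0.49  0.49]
```

>>> move_arm:
  commands:
    - [[0, 0.06, 0, 0, 0, 0], [0, 0.12, 0, 0, 0, 0], [0, 0.17, 0, 0, 0, 0], [0, 0.17, 0, 0, 0, 0], [0, 0.17, 0, 0, 0, 0]]

```text
time: 11.62
position: [0.5524, 0.0783, 0.3185]
tool_rot: [0.76, 0.65, -0.004, -0.004]
ft_force: [-10.1, 1.1, 7.3]
grip_width: 0.0002
grip_force: 5.3
```

```bash
python3 -c "
from h import *
feel(4);ball()"
```

```text
F [-10.1    1.48   7.38] tip [0.5524 0.0783 0.1365] drift -1e-05
top 1 [0.4585 0.04   0.9703] box x,y -0.0685 0.0677
scene 152 [0.5753 0.0805 0.1602] box x,y 0.0406 0.126
```

The lever is against its end stop at 10 N. I'll back off and lift.

>>> move_arm:
  commands:
    - [[0, -0.3, 0, 0, 0, 0], [0, -1.0, 0, 0, 0, 0], [0, -1.8, 0, 0, 0, 0], [0, -1.8, -1.2, 0, 0, 0], [0, -1.8, -2.5, 0, 0, 0], [0, -1.8, -2.5, 0, 0, 0], [0, -1.8, -2.5, 0, 0, 0], [0, -1.8, -2.5, 0, 0, 0]]

```text
time: 12.92
position: [0.4841, 0.0889, 0.4175]
tool_rot: [0.76, 0.649, -0.001, -0.001]
ft_force: [0.3, 0.2, -0.8]
grip_width: 0.0002
grip_force: 0.0
```

```bash
python3 -c "
from h import *
feel(2);ball()
c=camera('scene');cv2.imwrite('pics/s3.png',c['pixels'])"
```

```text
F [-0.47  0.36  0.25] tip [0.4843 0.0889 0.2356] drift 9e-05
top 2 [0.4585 0.04   0.9703] box x,y -0.0685 0.0677
scene 128 [0.5762 0.0799 0.1603] box x,y 0.0415 0.1256
```

View pics/s3.png

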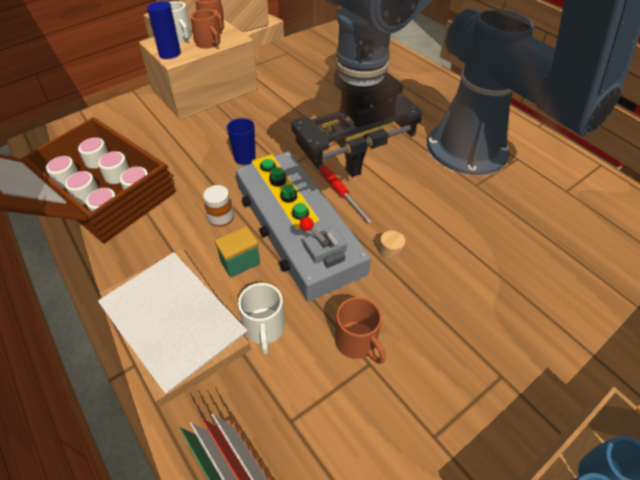

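The lever now leans away from the robot (ball at 306,224), the fingers are clear, and the wares stand where they were. I'll check the angle more exactly, by casting the ball's ray onto the lever's plane before and after.

```bash
python3 - <<'E'
from h import *
import pickle
def ang(c,top):
    hsv=cv2.cvtColor(c["pixels"],cv2.COLOR_BGR2HSV);P=world(c)
    m=((hsv[...,0]<6)|(hsv[...,0]>174))&(hsv[...,1]>150)&(hsv[...,2]>70)&(abs(P[...,2]-.16)<.03)
    v,u=np.nonzero(m)
    (x,y),r=cv2.minEnclosingCircle(np.stack([u,v],1).astype(np.float32))
    n=cv2.undistortPoints(np.array([[[x,y]]],float),np.array(c["camera_matrix"]),np.array(c["D"],float)).ravel()
    E=np.array(c["extrinsics"]);d=E[:3,:3].T@np.array([n[0],-n[1],-1]);o=-E[:3,:3].T@E[:3,3]
    N=np.r_[BY,0];p=o+d*((np.r_[box(0,.12),0]-o)@N)/(d@N)
    b=(p[:2]-C)@BX;print((round(x,1),round(y,1),round(r,1)),"box x",b.round(4),"z",p[2].round(4),"angle",(np.arctan2(b,p[2]-.082)+.5).round(3))
ang(pickle.load(open("scene0.pkl","rb")),0);ang(camera("scene"),0)
E
```

```text
(340.9, 208.7, 6.5) box x -0.0312 z 0.156 angle 0.101
(305.9, 223.1, 7.1) box x 0.039 z 0.1539 angle 0.998
```

```bash
python3 -c "
from rig import *
print(hand_in())"
```

```text
the job is handed in; nothing more can be done
None
```

Button 1 was the tripped one and has snapped in; the main lever is against its on stop (measured 0.9–1.0 rad), the other three buttons were never pressed, no ware looked moved, and the job is handed in (no verdict shown).

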